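# Seat a forged ball joint in its nest and lock it with the toggle clamp

### The arm

A 6-joint arm with a two-finger parallel gripper is mounted at the origin on a cart in front of the work surface, level with it; the furniture and walls round the work are solid. World frame = base frame: x ahead of the robot, y to its left, z up, the work surface at z = 0. Lengths are in m, angles in rad, forces in N, time in s.
With the tool pointing down it reaches from about 0.3 to 0.775 m from the base axis. Payload 14.6 kg.
Tool frame: the origin (TCP) lies at the centre of the arm's flange, where the gripper is bolted on; the fingertips stand 199 mm ahead of it and the grasp point (between the pads) lies 180 mm ahead of it; z points along the fingers, y is the line along which they close (so a half turn about z gives the same grasp; the last joint's range is limited). The gripper opens to 94 mm and grips with 3 to 60 N. Pads are 16 mm wide; open, the fingers measure 119 mm over their backs; the gripper's body (75 mm by 177 mm) begins 78 mm behind the grasp point.
Start: joints at [-1.275, 0.3, 1.521, -0, 1.321, -0.067], TCP at [0.195, -0.514, 0.405] pointing down, gripper open.
Joint ranges: [-3.03, 3.03], [-0.79, 2.21], [0.23, 2.52], [-1.04, 4.18], [0, 3.07], [-2.55, 2.55]. Speed limits (rad/s): [2.22, 2.22, 2.57, 3.14, 3.14, 3.14].

### API

Orientations are given as [roll, pitch, yaw] about the fixed x, y, z axes, in that order (R = Rz(yaw) Ry(pitch) Rx(roll)).
In Python, from station import ctrl gives the robot as it stands. The module is installed in compiled form; this text tells all that it offers.
- The arm moves only by the tool servo_tool, never from a script. Its argument "motion" is a list of rows, each a list of 5 numbers: the closure, from 0 (fully open) to 1 (shut), then the shift along the world's x, y, z in cm, then the turn about the world's z in degrees. A call has 1 to 20 rows; each row is the pose to reach, as a shift and turn from the pose commanded when the call began; what a row does not reach only later rows make up. A row lasts 1/8 s, in which the tool goes at most 62.5 mm and 10.7 degrees, less where a joint would pass 70% of its speed; a pose out of reach is approached as far as the arm can. A call with a gripper value outside its range is refused whole. The fingers move at their own pace and stop on an object; "squeeze" is the grip in N (left out, the last holds). Time passes only in rows, so rows that repeat a pose let the fingers close. It gives the time, the measured TCP pose, the force, the opening and the grip force at its end, in the units of the state.
- ctrl.get_obs(): the state, without advancing time (a new reading comes with each control period).
- ctrl.camera(name): name is "scene" or "side" or "wrist"; returns a dict with "image" (480x640x3 uint8, red, green, blue), "fx", "fy", "cx", "cy" (pixels), "camera_from_world" (4x4, takes a point from world to camera coordinates); the wrist camera has in their place "hand_eye" (4x4, takes a point from camera to tool coordinates, whose origin is the TCP and whose axes are the flange's). Camera axes: x right, y up, looking along -z (the intrinsics and any distortion apply to the point x, -y, -z); pixel columns grow to the right and rows downward; lengths in m; the calibration is good to about 2 mm. A picture is of the moment at which its call begins: read the wrist's pose just before it. There is no depth.
- ctrl.hand_in(): hands the job in; it is judged then, once.
The state is a dict: "time_s": time; "qpos": joint angles; "joint_vel": joint speeds; "tau": joint torques, N m; "ee_pos": TCP position; "eef_rot": TCP orientation; "force": force on the tool from outside, world axes, zero at the start; "moment": the same for the moment, N m; "grip_width": finger opening in m; "grip_force": force on a finger pad.
Only numpy, scipy, OpenCV 4.12 (cv2) and the standard library are available. Lean on these libraries where they do the work, as an engineer would, in place of code of your own. Each camera call takes 0.05 s, during which the arm holds its last target. There are 200 camera calls.

### The job

Get this ball joint ready for its castle nut: slide it fully home under the blue guide arm, housing snug in both jaws of the V stop and long arm against its dowel, by gentle hand pressure and without tipping it. Then swing the red handle of the toggle clamp over until it goes past centre and stays locked with the rubber foot bearing on the joint. Leave the nut, grease tube and marker where they are.

Things in the scene. Friction and masses are not known exactly. Their poses are not given: they have to be found in the camera images.
- fixture: Clamping fixture bolted to the table, aluminium deck 236 x 300 x 12 mm (x -100 to 136, y -180 to 120 mm of its frame). Origin on the table under the nest; x = the way the joint slides home, away from the operator; y left; z up, deck top z 12 mm. Behind the nest a V stop of two steel jaws, 46 mm high, open toward the operator. All is oiled: the joint slides at 1 to 2 N.
- guide_edge (a point): Middle of the front edge of the blue guide arm: a level plate 70 mm wide (y), 12 mm thick, reaching 128 mm back from here to its column. Its underside is 138 mm above the table, so at the joint's front edge below it the tool must lean back 20 to 45 degrees, gripper toward the operator. This point: fixture x -4, y 27, z 144 mm.
- dowel (a point): Top centre of the steel dowel (13 mm thick, 34 mm high on the deck) that stops the back of the joint's long arm; fixture x 2, y -82 mm
- ball_joint: Black forged ball joint, bright threaded stud on top, 0.9 kg, 114 x 176 x 110 mm, lying loose on the deck 20 to 45 mm short of its nest, a little askew. Origin: middle of its underside, z up. In its frame (mm): housing centre (-20, -49), radius 34; long arm to an eye at (-33, 70); short lug with an eye at (39, -32). Home: fixture x -2, y -1 mm, yaw 2.425 rad. Pushed above 45 mm height it tips.
- web_edge (a point): The ball joint's front edge: the web between lug and long arm, facing the operator, 21 mm above its underside (solid from 12 to 30 mm). Push here along fixture +x to slide it into the V stop; there is room for a tool 35 mm wide; 10 to 15 N brings it home.
- eye_side (a point): Operator's side of the eye on the ball joint's long arm, 17 mm above its underside (solid from 5 to 28 mm). Push here along fixture +x with 5 to 10 N to turn the arm against the dowel.
- housing (a point): Centre of the joint's round housing, 40 mm above its underside
- housing_home (a point): Fixed to the fixture (x 46, y 23 mm): where the housing's centre is when it bears on both jaws of the V stop
- far_eye (a point): Centre of the eye at the end of the joint's long arm, 17 mm above its underside
- far_eye_home (a point): Fixed to the fixture (x -23, y -76 mm): where that eye's centre is when the arm rests against the dowel and the housing is home
- clamp_handle (a joint): Angle of the clamp's handle to its clamp arm, rad: 0 open (as found), about 2.55 dead centre, 2.72 locked against its stop. The foot meets a seated joint at about 2.3; from there the handle grows heavier, to 8 to 10 N at the grip, then snaps over and stays. Tipped past upright it drops by its own weight until the foot rests, at about 2.27, which does not clamp.
- grip (a point): Centre of the red grip (76 mm long, 18 wide along fixture x, 13 thick; its end 38 mm further). It swings in the plane fixture x = 0, up, right and down. Its fixture y/z (mm) and slope above level (rad) at joint values 0: -125/155/1.64; .4: -146/162/1.39; .8: -165/163/1.16; 1.2: -179/161/.96; 1.6: -189/154/.76; 2: -198/143/.55; 2.2: -202/135/.44; 2.4: -206/124/.30; 2.55: -210/112/.17; 2.72: -214/96/0
- clamp_foot: Black rubber foot, 16 mm across, on the end of the clamp arm; origin at the bottom of its face. Closed it bears on the joint's web at fixture x 0, y -3 mm. The open clamp arm stands up left of the handle, to 165 mm high, 30 mm from the grip: push the handle near its end, from the left, then from above. Nothing is within 30 mm of the grip in front or behind.
- nut_centre (a point): Bystander: castle nut, 25 mm wide, 18 mm high, standing on the deck's left front part; its centre
- tube_centre (a point): Bystander: white grease tube 57 x 150 x 40 mm lying on the table left of the fixture; its middle
- marker_centre (a point): Bystander: paint marker, 138 mm long, 16 mm thick, lying on the table in front of the fixture; its middle
Not all that is in view belongs to the job. Leave any brown look-alike of the ball_joint alone.

How it is judged:
By the outcome, as a careful person would: the job done as asked, in the order asked, and still so for the second after the job is handed in, with the robot touching nothing.
It also fails if it takes over 64 s, if anything falls off the work surface, if the arm or the gripper's body presses on something with over 40 N, if the wrist force passes 120 N, or if a joint passes its speed limit or range.

## Working session

There is one attempt and no reset: what is moved stays moved. The work goes in short steps, Python scripts to look and compute and a tool call to move; the robot and the scene stay as the last step left them, time stands still between calls to the robot, and variables do not carry over. Pictures are saved under pics/ and viewed, at most 10 in all, crops included, and the job is handed in when it is done.

Besides the shell and the picture viewer there is one more tool, called after "Emit:" by a JSON object that holds its "method" and its "body". servo_tool: Moves the arm, as the interface text tells. Its arguments: {"type":"object","properties":{"motion":{"type":"array","items":{"type":"array","items":{"type":"number"}}},"squeeze":{"type":"number"}},"required":["motion"]}

```bash
mkdir -p pics; cat > h.py <<'E'
import numpy as np,cv2
from station import ctrl
from scipy.spatial.transform import Rotation as R
def snap(n,f):
    o=ctrl.get_obs();c=ctrl.camera(n);cv2.imwrite(f'pics/{f}.png',c['image'][:,:,::-1])
    if n=='wrist':
        T=np.eye(4);T[:3,:3]=R.from_euler('xyz',o['eef_rot']).as_matrix();T[:3,3]=o['ee_pos']
        c['camera_from_world']=np.linalg.inv(T@c['hand_eye'])
    d={k:v for k,v in c.items() if k not in('image',)}
    np.save(f'pics/{f}.npy',d,allow_pickle=True);return c,o
def load(f): return np.load(f'pics/{f}.npy',allow_pickle=True).item()
def proj(c,p):
    p=np.atleast_2d(p);M=np.array(c['camera_from_world']);q=p@M[:3,:3].T+M[:3,3]
    return np.c_[c['cx']+c['fx']*q[:,0]/-q[:,2],c['cy']+c['fy']*-q[:,1]/-q[:,2]]
def onz(c,uv,z):
    M=np.linalg.inv(c['camera_from_world']);d=M[:3,:3]@np.array([(uv[0]-c['cx'])/c['fx'],-(uv[1]-c['cy'])/c['fy'],-1]);o=M[:3,3]
    return o+d*(z-o[2])/d[2]
E
python3 - <<'E'
from h import *
for n in('scene','side'):
    c,o=snap(n,n+'0');print({k:(np.round(v,3).tolist()) for k,v in c.items() if k!='image'})
print(o)
E
```

```text
{'fx': 608.571, 'fy': 608.571, 'cx': 315.101, 'cy': 243.408, 'camera_from_world': [[-0.554, -0.833, -0.001, 0.31], [0.387, -0.259, 0.885, -0.293], [-0.737, 0.49, 0.466, -0.821], [0.0, 0.0, 0.0, 1.0]]}
{'fx': 554.555, 'fy': 554.555, 'cx': 319.128, 'cy': 242.53, 'camera_from_world': [[0.998, 0.054, 0.016, -0.518], [-0.048, 0.661, 0.749, -0.058], [0.03, -0.748, 0.663, -1.058], [0.0, 0.0, 0.0, 1.0]]}
{'time_s': 0.05, 'qpos': array([-1.27461849e+00,  3.00460204e-01,  1.52156633e+00,  1.17290821e-05,
        1.32070161e+00, -6.65839412e-02]), 'joint_vel': array([ 0.00110068,  0.00071097, -0.00287251, -0.00020357,  0.00223934,
       -0.00021661]), 'tau': array([ 1.39142081e-03, -5.33214355e+01, -3.53707051e+01,  7.10773934e-02,
        2.36036367e-02, -6.66189271e-05]), 'ee_pos': array([ 0.19516876, -0.51417363,  0.40409842]), 'eef_rot': array([-3.14046044e+00, -8.68849962e-05,  3.62758818e-01]), 'force': array([-0.40629725, -0.35453078,  0.77338069]), 'moment': array([0.02456809, 0.02940431, 0.01967193]), 'grip_force': 0.0, 'grip_width': 0.09412083040841798}
```

View pics/scene0.png

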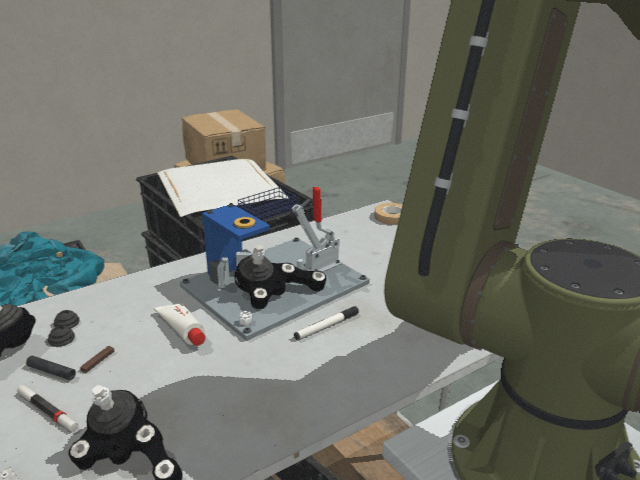

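View pics/side0.png

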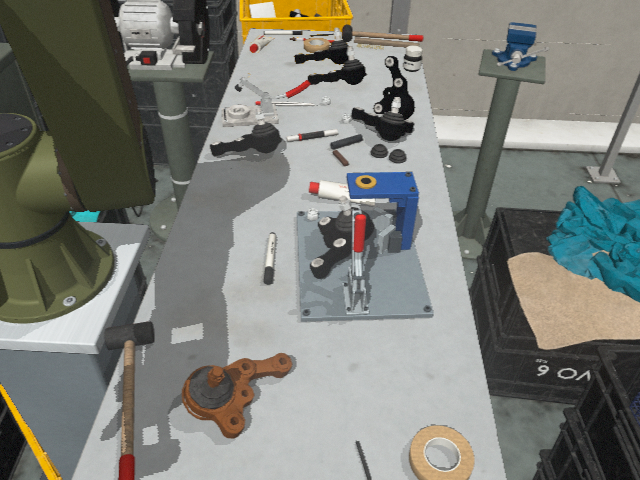

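```bash
python3 - <<'E'
import cv2,numpy as np
a=cv2.imread('pics/scene0.png')[175:345,170:390];b=cv2.imread('pics/side0.png')[160:330,285:445]
a=cv2.resize(a,None,fx=3.4,fy=3.4,interpolation=cv2.INTER_CUBIC);b=cv2.resize(b,None,fx=3.5,fy=3.5,interpolation=cv2.INTER_CUBIC)
cv2.imwrite('pics/a.png',a);cv2.imwrite('pics/b.png',b);print(a.shape,b.shape)
E
```

```text
(578, 748, 3) (595, 560, 3)
```

View pics/a.png

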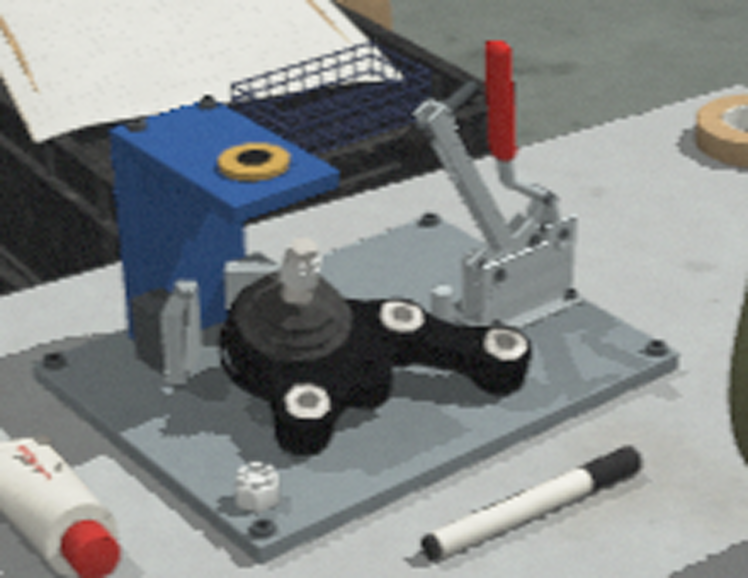

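View pics/b.png

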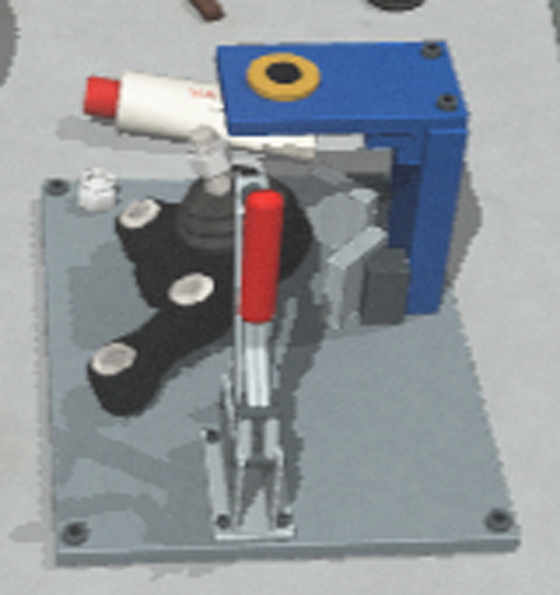

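```bash
cat > fit.py <<'E'
from h import *
from scipy.optimize import least_squares as LS
s=load('scene0');d=load('side0')
A=lambda u,v:np.array([170+u/3.4,175+v/3.4]);B=lambda u,v:np.array([285+u/3.5,160+v/3.5])
def tf(p,q): # planar p=(x,y,yaw) mm
    c,n=np.cos(p[2]),np.sin(p[2]);q=np.atleast_2d(q).astype(float)
    return np.c_[p[0]+c*q[:,0]-n*q[:,1],p[1]+n*q[:,0]+c*q[:,1],q[:,2]]
FL,FR,BR,BL=[-100,120,12],[-100,-180,12],[136,-180,12],[136,120,12]
ob=[(s,FL,A(262,552)),(s,FR,A(678,358)),(s,BL,A(38,370)),(d,FL,B(43,182)),(d,FR,B(58,552)),(d,BR,B(518,540))]
f=lambda p:np.concatenate([proj(c,tf(p,q)/1e3)[0]-u for c,q,u in ob])
r=LS(f,[600,0,0]);F=r.x;print('fixture',F,np.round(r.fun,1))
def tri(us,ud):
    g=lambda P:np.r_[proj(s,P/1e3)[0]-us,proj(d,P/1e3)[0]-ud]
    return LS(g,[600,0,30]).x
toF=lambda P:(R.from_euler('z',-F[2]).apply(np.array(P)-[F[0],F[1],0]))
E_={}
for n,a,b in[('far',(507,343),(113,358)),('mid',(402,316),(192,288)),('lug',(307,401),(140,213)),('studtop',(303,245),(206,135)),('armtip',(430,108),(250,180)),('griptop',(497,47),(263,197)),('nut',(258,470),(95,172))]:
    P=tri(A(*a),B(*b));E_[n]=P;print(n,np.round(P),'fix',np.round(toF(P)))
src=np.array([[-33,70,0],[39,-32,0]]);z=[E_['far'],E_['lug']]
r=LS(lambda p:(tf(p,src)-np.array(z))[:,:2].ravel(),[600,0,2.2]);print('joint',r.x,np.round(r.fun,1),'fix',toF([r.x[0],r.x[1],0]),r.x[2]-F[2])
mid=E_['mid'];c=R.from_euler('z',-r.x[2]).apply(mid-[r.x[0],r.x[1],0]);print('mid in joint',c)
E
python3 fit.py
```

```text
fixture [5.70255724e+02 1.01309221e+02 1.10761195e-01] [-0.1 -1.4  1.7 -2.2 -1.4 -2.4 -1.5 -1.1 -1.3 -0.4  0.6 -1.4]
far [514.  21.  42.] fix [-65. -73.  42.]
mid [554.  66.  55.] fix [-20. -33.  55.]
lug [523. 145.  42.] fix [-42.  49.  42.]
studtop [558. 124. 115.] fix [ -9.  24. 115.]
armtip [580.  27. 163.] fix [  2. -75. 163.]
griptop [584. -19. 189.] fix [   1. -121.  189.]
nut [493. 192.  32.] fix [-66.  98.  32.]
joint [533.03722511  95.88586191   2.45331447] [-0.  -0.5  0.   0.5] fix [-37.58990324  -1.27618447   0.        ] 2.3425532756588785
mid in joint [-35.41358091   9.5188351   54.6621475 ]
```

The pictures show the fixture ahead of the robot and the joint about 36 mm short of its nest. The clamp is open and stands to the right of the joint. I'll move above the fixture with the gripper shut and check how the arm behaves near its reach limit, because the tool has to lean.

Emit:
{"method": "servo_tool", "body": {"motion": [[1, 6, 9, 1, -2], [1, 12, 18, 3, -4], [1, 18, 27, 4, -7], [1, 24, 36, 5, -10], [1, 30, 45, 5, -14], [1, 35, 52, 5, -14.4], [1, 40, 58, 5, -14.4], [1, 45, 61, 5, -14.4], [1, 45, 61, 5, -14.4], [1, 45, 61, 5, -14.4], [1, 45, 61, 5, -14.4], [1, 45, 61, 5, -14.4]]}}

```text
time_s: 1.6
ee_pos: [0.639, 0.089, 0.454]
eef_rot: [3.142, 0.0, 0.112]
force: [0.2, -0.7, 0.8]
grip_width: 0.0004
grip_force: 0.0
```

Emit:
{"method": "servo_tool", "body": {"motion": [[1, 6, 1, 0, 0], [1, 12, 2, 0, 0], [1, 18, 3, 0, 0], [1, 24, 3, 0, 0], [1, 30, 3, 0, 0], [1, 30, 3, 0, 0], [1, 30, 3, 0, 0]]}}

```text
time_s: 2.48
ee_pos: [0.8143, 0.1026, 0.4248]
eef_rot: [-3.141, -0.042, 0.111]
force: [-1.0, -0.1, -0.6]
grip_width: -0.0001
grip_force: 0.0
```

Emit:
{"method": "servo_tool", "body": {"motion": [[1, 10, 1, 0, 0], [1, 20, 2, 0, 0], [1, 30, 3, 0, 0], [1, 30, 3, 0, 0]]}}

```text
time_s: 2.98
ee_pos: [0.8312, 0.1008, 0.3785]
eef_rot: [-3.141, -0.075, 0.111]
force: [-0.5, 0.2, 0.4]
grip_width: 0.0003
grip_force: 0.0
```

```bash
python3 -c "
from h import *
o=ctrl.get_obs();print(o['qpos'],o['ee_pos'],o['eef_rot'])"
```

```text
[0.07667837 1.13433149 0.2356119  0.00350739 1.69633303 1.53657217] [0.83119005 0.10081667 0.37849435] [-3.14073006 -0.07539074  0.11144025]
```

Emit:
{"method": "servo_tool", "body": {"motion": [[1, -5, 0, 5, 0], [1, -10, 0, 8, 0], [1, -15, 0, 8, 0], [1, -15, 0, 8, 0], [1, -15, 0, 8, 0]]}}

```text
time_s: 3.6
ee_pos: [0.6802, 0.1009, 0.4604]
eef_rot: [-3.141, -0.078, 0.112]
force: [0.7, -0.2, -1.0]
grip_width: 0.0003
grip_force: 0.0
```

Reaching past the limit leans the tool forward, which is the direction I need, and the lean stays when the arm comes back. I'll build up more of it high above the scene.

Emit:
{"method": "servo_tool", "body": {"motion": [[1, 6, 0.7, 3, 0], [1, 12, 1.4, 5, 0], [1, 25, 2, 8, 0], [1, 35, 3, 12, 0], [1, 45, 4, 15, 0], [1, 55, 5, 18, 0], [1, 65, 6, 21, 0], [1, 75, 7, 24, 0], [1, 85, 8, 27, 0], [1, 95, 9, 30, 0], [1, 95, 9, 30, 0], [1, 95, 9, 30, 0]]}}

```text
time_s: 5.1
ee_pos: [0.801, 0.0987, 0.4759]
eef_rot: [-3.14, -0.114, 0.111]
force: [0.5, -0.3, -0.5]
grip_width: 0.0004
grip_force: 0.0
```

Emit:
{"method": "servo_tool", "body": {"motion": [[1, 30, 3, 12, 0], [1, 30, 3, 12, 0]]}}

```text
time_s: 5.35
ee_pos: [0.8029, 0.0967, 0.4789]
eef_rot: [-3.14, -0.153, 0.111]
force: [-0.6, 0.9, 0.3]
grip_width: 0.0006
grip_force: 0.0
```

Emit:
{"method": "servo_tool", "body": {"motion": [[1, 30, 3, 30, 0], [1, 30, 3, 30, 0]]}}

```text
time_s: 5.6
ee_pos: [0.7869, 0.0933, 0.5221]
eef_rot: [-3.14, -0.19, 0.111]
force: [-0.4, 0.1, -0.4]
grip_width: 0.0007
grip_force: 0.0
```

Emit:
{"method": "servo_tool", "body": {"motion": [[1, 30, 3, 0, 0], [1, 30, 3, 0, 0]]}}

```text
time_s: 5.85
ee_pos: [0.8072, 0.0937, 0.4825]
eef_rot: [-3.14, -0.224, 0.111]
force: [1.3, -0.4, -1.0]
grip_width: 0.0004
grip_force: 0.0
```

Emit:
{"method": "servo_tool", "body": {"motion": [[1, 30, 3, 12, 0], [1, 30, 3, 12, 0]]}}

```text
time_s: 6.1
ee_pos: [0.8098, 0.0925, 0.4839]
eef_rot: [-3.139, -0.263, 0.111]
force: [-0.7, -0.3, 0.8]
grip_width: 0.0004
grip_force: 0.0
```

Emit:
{"method": "servo_tool", "body": {"motion": [[1, 30, 3.4, 12, 0], [1, 30, 3.4, 12, 0]]}}

```text
time_s: 6.35
ee_pos: [0.8126, 0.0928, 0.4843]
eef_rot: [-3.139, -0.302, 0.111]
force: [0.1, 1.1, -0.6]
grip_width: 0.0005
grip_force: 0.0
```

Emit:
{"method": "servo_tool", "body": {"motion": [[1, 30, 3.4, 12, 0], [1, 30, 3.4, 12, 0]]}}

```text
time_s: 6.6
ee_pos: [0.8156, 0.0931, 0.484]
eef_rot: [-3.139, -0.34, 0.111]
force: [-0.4, 0.2, 0.1]
grip_width: 0.0003
grip_force: 0.0
```

Emit:
{"method": "servo_tool", "body": {"motion": [[1, 30, 3.4, 12, 0], [1, 30, 3.4, 12, 0]]}}

```text
time_s: 6.85
ee_pos: [0.8185, 0.0934, 0.4839]
eef_rot: [-3.139, -0.377, 0.111]
force: [0.2, -0.1, -0.7]
grip_width: 0.0004
grip_force: 0.0
```

Emit:
{"method": "servo_tool", "body": {"motion": [[1, 30, 3.4, 12, 0], [1, 30, 3.4, 12, 0]]}}

```text
time_s: 7.1
ee_pos: [0.8215, 0.0936, 0.4836]
eef_rot: [-3.139, -0.416, 0.111]
force: [0.4, -0.9, 0.5]
grip_width: 0.0007
grip_force: 0.0
```

Emit:
{"method": "servo_tool", "body": {"motion": [[1, 30, 3.4, 12, 0], [1, 30, 3.4, 12, 0]]}}

```text
time_s: 7.35
ee_pos: [0.8247, 0.0939, 0.4831]
eef_rot: [-3.139, -0.454, 0.111]
force: [0.1, -1.2, -0.2]
grip_width: 0.0006
grip_force: 0.0
```

```bash
cat >> fit.py <<'E'
print('---')
for c,u,z in[(d,B(137,283),.038),(d,B(130,255),.038),(d,B(145,303),.038),(s,A(345,403),.024),(s,A(380,400),.024),(s,A(390,380),.04)]:
    print(np.round(toF(onz(c,u,z)*1e3)))
def tip(fx,fy,z,p=.454,L=199): # world TCP (m) for the fingertip centre at fixture fx,fy mm, world z mm
    t=tf(F,[fx,fy,z])[0];zt=R.from_euler('xyz',[np.pi,-p,.111]).apply([0,0,1]);return t-L*zt
o=ctrl.get_obs()['ee_pos']*1e3
for P in[(-85,-3,90),(-100,-3,33)]: print(P,np.round(tip(*P)),np.round((tip(*P)-o)/10,1))
E
python3 fit.py|sed -n '/---/,$p'
```

```text
---
[-48.  -9.  38.]
[-50.  15.  38.]
[-44. -26.  38.]
[-33.  18.  24.]
[-43.   1.  24.]
[-51.  -0.  40.]
(-85, -3, 90) [399.  79. 269.] [-42.5  -1.5 -21.4]
(-100, -3, 33) [384.  78. 212.] [-44.   -1.6 -27.1]
```

Emit:
{"method": "servo_tool", "body": {"motion": [[1, -6, 0, 0, 0], [1, -12, -0.5, -1, 0], [1, -18, -0.5, -3, 0], [1, -24, -1, -6, 0], [1, -30, -1, -9, 0], [1, -36, -1.5, -13, 0], [1, -41, -1.5, -17, 0], [1, -42.5, -1.5, -21, 0], [1, -42.5, -1.5, -21.4, 0], [1, -42.5, -1.5, -21.4, 0], [1, -42.5, -1.5, -21.4, 0]]}}

```text
time_s: 8.72
ee_pos: [0.3991, 0.0789, 0.2688]
eef_rot: [-3.139, -0.452, 0.111]
force: [0.0, 0.4, 1.3]
grip_width: 0.0004
grip_force: 0.0
```

```bash
python3 - <<'E'
from h import *
c,o=snap('wrist','w1');print(o['ee_pos'],o['eef_rot'],o['time_s'])
E
```

```text
[0.39909558 0.07894093 0.26879886] [-3.13874815 -0.45244664  0.11081238] 8.725
```

View pics/w1.png

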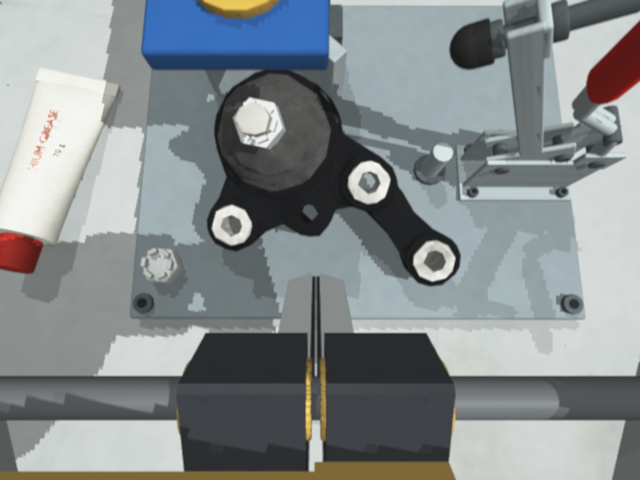

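```bash
cat >> fit.py <<'E'
print('+++');w=load('w1')
for n,u,z in[('web',(312,236),.03),('lug',(232,225),.042),('far',(435,262),.042),('farfront',(437,285),.03),('FLc',(132,318),.012),('FRc',(584,318),.012),('guideL',(143,58),.144),('guideR',(329,60),.144),('nut',(160,265),.03)]:
    print(n,np.round(toF(onz(w,u,z)*1e3)))
o=ctrl.get_obs()['ee_pos']*1e3
for P in[(-80,-5,30),(-72,-5,30)]: print(P,np.round((tip(*P)-o)/10,1))
E
python3 fit.py|sed -n '/+++/,$p'
```

```text
+++
web [-48.  -0.  30.]
lug [-43.  48.  42.]
far [-66. -74.  42.]
farfront [-79. -78.  30.]
FLc [-99. 118.  12.]
FRc [ -99. -178.   12.]
guideL [ -1.  63. 144.]
guideR [ -2.  -8. 144.]
nut [-66.  95.  30.]
(-80, -5, 30) [ 0.4 -0.1 -6.1]
(-72, -5, 30) [ 1.2 -0.  -6.1]
```

Emit:
{"method": "servo_tool", "body": {"motion": [[1, 0.9, 0.4, -3, 0], [1, 0.9, 0.4, -5, 0], [1, 0.9, 0.4, -6.1, 0], [1, 1.9, 0.5, -6.1, 0], [1, 2.5, 0.6, -6.1, 0], [1, 2.9, 0.7, -6.1, 0], [1, 3.3, 0.7, -6.1, 0], [1, 3.7, 0.8, -6.1, 0], [1, 4.1, 0.8, -6.1, 0], [1, 4.5, 0.8, -6.1, 0], [1, 4.9, 0.9, -6.1, 0], [1, 5.2, 0.9, -6.1, 0], [1, 5.5, 0.9, -6.1, 0], [1, 5.5, 0.9, -6.1, 0]]}}

```text
time_s: 10.52
ee_pos: [0.455, 0.0879, 0.2082]
eef_rot: [-3.139, -0.455, 0.111]
force: [-1.0, -0.0, -1.0]
grip_width: 0.0001
grip_force: 0.1
```

```bash
python3 - <<'E'
from h import *
c,o=snap('wrist','w2');print(o['ee_pos'],o['eef_rot'],o['time_s'],o['force'])
E
```

```text
[0.45497761 0.08791979 0.2082143 ] [-3.13874646 -0.45546253  0.11050458] 10.525 [-0.95253247 -0.01885541 -0.95050788]
```

View pics/w2.png

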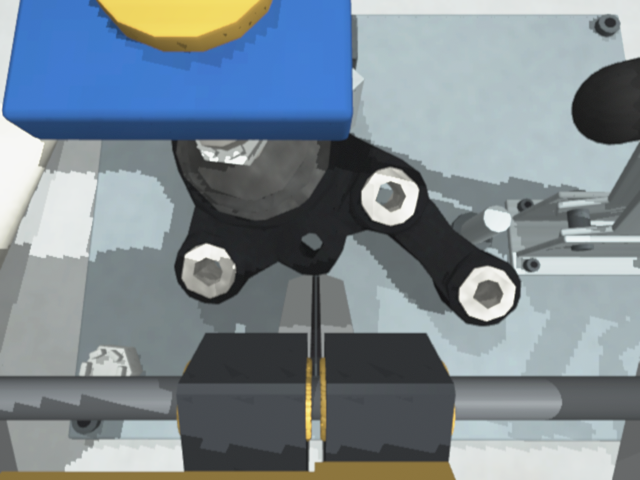

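```bash
cat > ck.py <<'E'
import sys,io,contextlib
with contextlib.redirect_stdout(io.StringIO()): exec(open('fit.py').read())
w=load(sys.argv[1]);v=[float(x) for x in sys.argv[2:]];P=[]
for i in range(0,len(v),2): P.append(toF(onz(w,v[i:i+2],.042)*1e3)); print(np.round(P[-1],1))
r=LS(lambda p:(tf(p,src)-np.array(P[:2]))[:,:2].ravel(),[0,0,2.4]);print('joint fix',r.x,r.fun)
o=ctrl.get_obs()['ee_pos']*1e3;t=o+199*R.from_euler('xyz',ctrl.get_obs()['eef_rot']).apply([0,0,1]);print('tip',toF(t))
E
python3 ck.py w2 487 293 208 270; python3 ck.py w1 435 262 232 225
```

```text
[-30.5 -75.7  42. ]
[-20.3  47.9  42. ]
joint fix [-10.85750357  -1.23719103   2.44463964] [-0.03274372 -0.3970055   0.03274372  0.39700519]
tip [-28.60988294   0.03665501  29.4998265 ]
[-65.7 -74.   42. ]
[-43.1  48.1  42. ]
joint fix [-38.72515058  -1.79490029   2.34357909] [-0.06186004 -0.33359708  0.06186004  0.33359708]
tip [-28.60988294   0.03665501  29.4998265 ]
```

Emit:
{"method": "servo_tool", "body": {"motion": [[1, 0.2, 0, 0, 0], [1, 0.4, 0, 0, 0], [1, 0.5, 0.1, 0, 0], [1, 0.6, 0.1, 0, 0], [1, 0.7, 0.1, 0, 0]]}}

```text
time_s: 11.2
ee_pos: [0.4617, 0.089, 0.2081]
eef_rot: [-3.139, -0.455, 0.111]
force: [-2.8, 0.3, -0.1]
grip_width: 0.0005
grip_force: 1.7
```

Emit:
{"method": "servo_tool", "body": {"motion": [[1, 0.1, 0, 0, 0], [1, 0.1, 0, 0, 0]]}}

```text
time_s: 11.45
ee_pos: [0.4624, 0.0889, 0.2078]
eef_rot: [-3.139, -0.453, 0.111]
force: [-5.9, -0.7, 1.0]
grip_width: 0.0006
grip_force: 2.9
```

Emit:
{"method": "servo_tool", "body": {"motion": [[1, 0.1, 0, 0, 0], [1, 0.1, 0, 0, 0]]}}

```text
time_s: 11.7
ee_pos: [0.4631, 0.0889, 0.2075]
eef_rot: [-3.139, -0.452, 0.111]
force: [-8.6, -0.4, 1.7]
grip_width: 0.0004
grip_force: 4.4
```

```bash
python3 - <<'E'
from h import *
c,o=snap('wrist','w3');print(o['ee_pos'],o['eef_rot'],o['time_s'],o['force'])
E
```

```text
[0.46308298 0.08887599 0.20752439] [-3.13877738 -0.45165359  0.11070085] 11.7 [-8.61107519 -0.39285209  1.749198  ]
```

View pics/w3.png

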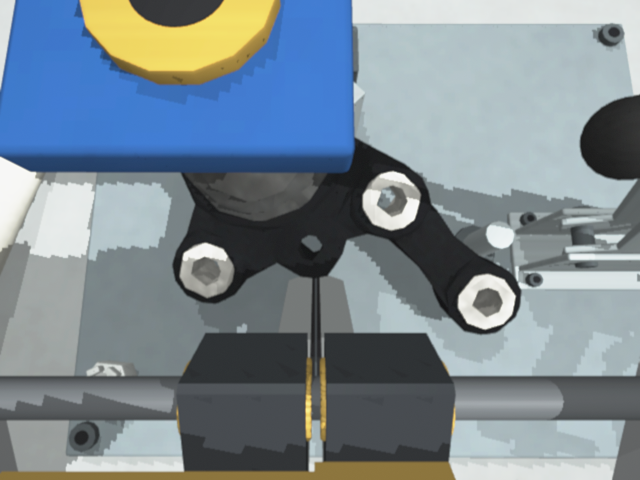

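```bash
python3 ck.py w3 487 301 206 270
```

```text
[-26.4 -74.9  42. ]
[-12.9  48.6  42. ]
joint fix [-4.80992939 -0.91664285  2.41744376] [-0.03075774 -0.27980502  0.03075774  0.27980502]
tip [-21.01469901   0.0671611   28.50319278]
```

Emit:
{"method": "servo_tool", "body": {"motion": [[1, 0.1, 0, 0, 0], [1, 0.2, 0, 0, 0], [1, 0.2, 0, 0, 0]]}}

```text
time_s: 12.12
ee_pos: [0.4644, 0.0889, 0.2069]
eef_rot: [-3.139, -0.448, 0.111]
force: [-15.2, -0.8, 1.0]
grip_width: 0.0005
grip_force: 7.4
```

Emit:
{"method": "servo_tool", "body": {"motion": [[1, -2, -0.2, 0, 0], [1, -4.8, -0.5, 0, 0], [1, -4.4, -4, -0.1, 0], [1, -3.9, -8, -0.2, 0], [1, -3.9, -8, -0.2, 0], [1, -3.3, -7.9, -0.2, 0], [1, -2.9, -7.9, -0.2, 0], [1, -2.7, -7.9, -0.2, 0], [1, -2.6, -7.9, -0.2, 0], [1, -2.6, -7.9, -0.2, 0]]}}

```text
time_s: 13.38
ee_pos: [0.4397, 0.0101, 0.2061]
eef_rot: [-3.139, -0.455, 0.111]
force: [0.3, 0.3, 0.4]
grip_width: 0.0002
grip_force: 0.0
```

```bash
python3 - <<'E'
from h import *
c,o=snap('wrist','w4');print(o['ee_pos'],o['eef_rot'],o['time_s'],o['force'])
E
python3 ck.py w4 0 0 0 0|tail -1
```

```text
[0.43974598 0.01011196 0.20613455] [-3.13875432 -0.45493155  0.11094126] 13.375 [0.30373665 0.334354   0.35907355]
tip [-52.4046032  -75.70410803  27.37116032]
```

View pics/w4.png

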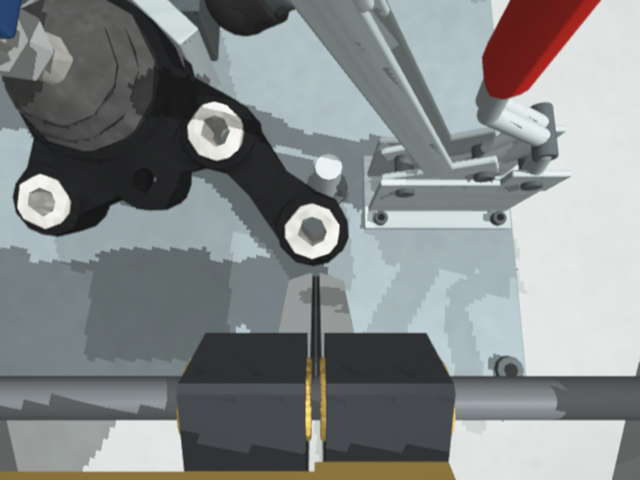

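```bash
python3 ck.py w4 312 231 42 201
```

```text
[-26.8 -74.1  42. ]
[-12.7  49.3  42. ]
joint fix [-4.87109466 -0.22401256  2.4138934 ] [-0.03922741 -0.34555383  0.03922741  0.34555383]
tip [-52.4046032  -75.70410803  27.37116032]
```

Emit:
{"method": "servo_tool", "body": {"motion": [[1, 0.2, 0, 0, 0], [1, 0.4, 0, 0, 0], [1, 0.5, 0, 0, 0], [1, 0.6, 0.1, 0, 0], [1, 0.6, 0.1, 0, 0]]}}

```text
time_s: 14.05
ee_pos: [0.4454, 0.011, 0.2058]
eef_rot: [-3.138, -0.453, 0.111]
force: [-4.7, -1.2, -0.3]
grip_width: 0.0004
grip_force: 2.4
```

Emit:
{"method": "servo_tool", "body": {"motion": [[1, 0.1, 0, 0, 0], [1, 0.2, 0, 0, 0], [1, 0.2, 0, 0, 0]]}}

```text
time_s: 14.42
ee_pos: [0.4469, 0.011, 0.2054]
eef_rot: [-3.138, -0.451, 0.111]
force: [-11.0, -2.7, 0.7]
grip_width: 0.0006
grip_force: 5.3
```

Emit:
{"method": "servo_tool", "body": {"motion": [[1, -2, -0.3, 0, 0], [1, -3.3, -0.3, 0.1, 0], [1, -3, 3.5, 0.2, 0], [1, -2.5, 7.3, 0.2, 0], [1, -2.3, 7.3, 0.2, 0], [1, 0.5, 7.7, 0.2, 0], [1, 1.2, 7.8, 0.2, 0], [1, 1.4, 7.8, 0.2, 0], [1, 1.6, 7.8, 0.2, 0], [1, 1.8, 7.8, 0.2, 0], [1, 1.8, 7.8, 0.2, 0]]}}

```text
time_s: 15.8
ee_pos: [0.4641, 0.0886, 0.207]
eef_rot: [-3.139, -0.449, 0.111]
force: [-12.1, 0.2, 0.2]
grip_width: 0.0007
grip_force: 5.6
```

```bash
python3 - <<'E'
from h import *
c,o=snap('wrist','w5');print(o['ee_pos'],o['eef_rot'],o['time_s'],o['force'])
snap('scene','s5');snap('side','d5')
a=c['image'][:,:,::-1][150:350,150:550];a=cv2.resize(a,None,fx=1.5,fy=1.5)
b=cv2.imread('pics/s5.png')[215:315,220:345];b=cv2.resize(b,(375,300),interpolation=cv2.INTER_CUBIC)
e=cv2.imread('pics/d5.png')[180:320,285:445];e=cv2.resize(e,(343,300),interpolation=cv2.INTER_CUBIC)
z=np.zeros((600,718,3),np.uint8);z[:300,:600]=a;z[300:,:375]=b;z[300:,375:]=e;cv2.imwrite('pics/m5.png',z)
E
```

```text
[0.46409013 0.08863392 0.20698014] [-3.13874939 -0.4488614   0.11062883] 15.8 [-12.06895921   0.21513264   0.20519325]
```

View pics/m5.png

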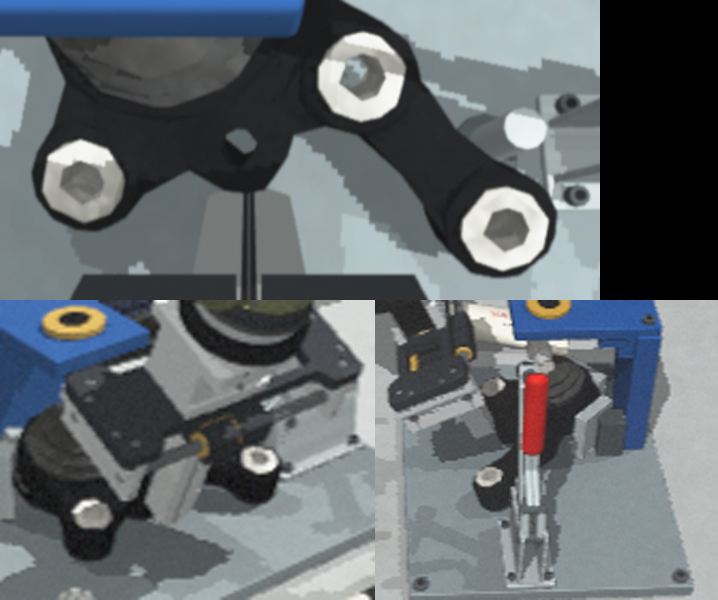

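```bash
python3 ck.py w5 487.3 302.7 205.3 270.7 500.7 236.7
```

```text
[-26.7 -75.   42. ]
[-12.7  48.3  42. ]
[  2.5 -83.3  42. ]
joint fix [-4.83838187 -1.15421863  2.41436274] [-0.03911949 -0.34605241  0.03911949  0.34605241]
tip [-20.57031961  -0.27619289  27.71198191]
```

Emit:
{"method": "servo_tool", "body": {"motion": [[1, -2.5, -0.3, 0, 0], [1, -5.5, -0.5, 0.5, 0], [1, -5.5, -0.5, 5, 0], [1, -5.5, -0.5, 10, 0], [1, -5, -3, 15, 0], [1, -4.5, -8, 15.5, 0], [1, -3.9, -10.3, 15.5, 0], [1, -3.9, -10.3, 15.5, 0], [1, -3.9, -10.3, 15.5, 0]]}}

```text
time_s: 17.08
ee_pos: [0.4264, -0.0136, 0.363]
eef_rot: [-3.139, -0.455, 0.11]
force: [-0.4, -0.4, -0.2]
grip_width: 0.0007
grip_force: 0.0
```

```bash
cat > g.py <<'E'
import sys,io,contextlib
with contextlib.redirect_stdout(io.StringIO()): exec(open('fit.py').read())
ob=ctrl.get_obs();o=ob['ee_pos']*1e3;t=o+199*R.from_euler('xyz',ob['eef_rot']).apply([0,0,1]);f0=toF(t);print('t',ob['time_s'],'tip',np.round(f0,1))
for a in sys.argv[1:]:
    p=np.array([float(x) for x in a.split(',')]);print(a,np.round(R.from_euler('z',F[2]).apply(p-f0)/10,1).tolist())
E
python3 g.py 2,-98,180 2,-112,181 2,-130,187 2,-150,188 2,-170,188
```

```text
t 17.075 tip [-68.3 -97.7 184.2]
2,-98,180 [7.0, 0.8, -0.4]
2,-112,181 [7.1, -0.6, -0.3]
2,-130,187 [7.3, -2.4, 0.3]
2,-150,188 [7.6, -4.4, 0.4]
2,-170,188 [7.8, -6.4, 0.4]
```

Emit:
{"method": "servo_tool", "body": {"motion": [[1, 3.5, 0.4, -0.2, 0], [1, 7, 0.8, -0.4, 0], [1, 7, 0.8, -0.4, 0], [1, 7.1, -0.2, -0.3, 0], [1, 7.2, -0.8, -0.2, 0], [1, 7.2, -1.4, 0, 0], [1, 7.3, -2, 0.1, 0], [1, 7.4, -2.6, 0.3, 0], [1, 7.4, -3.2, 0.4, 0], [1, 7.4, -3.2, 0.4, 0]]}}

```text
time_s: 18.32
ee_pos: [0.5008, -0.0465, 0.3672]
eef_rot: [-3.139, -0.455, 0.11]
force: [-0.2, -0.2, 0.1]
grip_width: 0.0004
grip_force: 0.0
```

```bash
cat > red.py <<'E'
from h import *
import sys
s,_=snap('scene',sys.argv[1]+'s');d,_=snap('side',sys.argv[1]+'d')
for c,r in((s,(150,380,260,420)),(d,(150,360,320,420))):
    h=cv2.cvtColor(c['image'],cv2.COLOR_RGB2HSV);m=((h[...,0]<8)|(h[...,0]>172))&(h[...,1]>150)&(h[...,2]>70)
    k=np.zeros_like(m);k[r[0]:r[1],r[2]:r[3]]=1;y,x=np.nonzero(m&k);print(len(x),x.mean() if len(x) else 0,y.mean() if len(x) else 0, (x.min(),x.max(),y.min(),y.max()) if len(x) else '')
E
python3 red.py r1; python3 g.py
```

```text
210 326.26666666666665 200.76190476190476 (np.int64(321), np.int64(333), np.int64(182), np.int64(215))
291 361.16838487972507 239.39518900343643 (np.int64(355), np.int64(368), np.int64(225), np.int64(254))
t 18.425 tip [   2.1 -138.4  188.4]
```

Emit:
{"method": "servo_tool", "body": {"motion": [[1, 0.1, -0.7, 0.1, 0], [1, 0.2, -1.4, 0.1, 0], [1, 0.2, -2.1, 0.1, 0], [1, 0.3, -2.8, 0, 0], [1, 0.3, -2.8, 0, 0], [1, 0.3, -2.8, 0, 0]]}}

```text
time_s: 19.18
ee_pos: [0.5038, -0.0741, 0.3672]
eef_rot: [-3.139, -0.455, 0.111]
force: [0.0, 1.5, -0.2]
grip_width: 0.0005
grip_force: 0.0
```

```bash
cat > hv.py <<'E'
import io,contextlib
with contextlib.redirect_stdout(io.StringIO()): exec(open('fit.py').read())
for v,y,z in[(0,-125,155),(.4,-146,162),(.8,-165,163),(1.2,-179,161),(1.6,-189,154),(2,-198,143),(2.2,-202,135),(2.4,-206,124),(2.55,-210,112),(2.72,-214,96)]:
    P=tf(F,[0,y,z])/1e3;print(v,np.round(proj(s,P)[0]),np.round(proj(d,P)[0]))
E
python3 hv.py;python3 red.py r2; python3 g.py
```

```text
0 [318. 205.] [359. 233.]
0.4 [326. 198.] [361. 238.]
0.8 [333. 196.] [362. 246.]
1.2 [339. 195.] [363. 253.]
1.6 [342. 197.] [363. 260.]
2 [345. 200.] [364. 269.]
2.2 [347. 204.] [363. 275.]
2.4 [348. 208.] [363. 281.]
2.55 [349. 213.] [363. 288.]
2.72 [351. 219.] [363. 297.]
220 333.4409090909091 197.63636363636363 (np.int64(325), np.int64(343), np.int64(180), np.int64(212))
175 362.62857142857143 247.22285714285715 (np.int64(356), np.int64(370), np.int64(238), np.int64(258))
t 19.275 tip [   2.  -166.3  188.5]
```

```bash
python3 g.py 2,-173,186 4,-187,178 5,-200,166 5,-212,160 5,-216,148 5,-220,138 5,-226,124 5,-230,106 5,-230,103
```

```text
t 19.275 tip [   2.  -166.3  188.5]
2,-173,186 [0.1, -0.7, -0.2]
4,-187,178 [0.4, -2.0, -1.0]
5,-200,166 [0.7, -3.3, -2.2]
5,-212,160 [0.8, -4.5, -2.8]
5,-216,148 [0.8, -4.9, -4.0]
5,-220,138 [0.9, -5.3, -5.0]
5,-226,124 [1.0, -5.9, -6.4]
5,-230,106 [1.0, -6.3, -8.2]
5,-230,103 [1.0, -6.3, -8.5]
```

Emit:
{"method": "servo_tool", "body": {"motion": [[1, 0.1, -0.7, -0.1, 0], [1, 0.2, -1.4, -0.4, 0], [1, 0.4, -2, -0.9, 0], [1, 0.5, -2.6, -1.4, 0], [1, 0.7, -3.3, -2, 0], [1, 0.8, -4, -2.2, 0], [1, 0.8, -4.5, -2.5, 0], [1, 0.8, -4.5, -2.5, 0]]}}

```text
time_s: 20.27
ee_pos: [0.5117, -0.1194, 0.342]
eef_rot: [-3.139, -0.455, 0.11]
force: [1.0, 0.2, -0.2]
grip_width: 0.0003
grip_force: 0.0
```

```bash
python3 red.py r3; python3 g.py 5,-216,148 5,-220,138 5,-226,124 5,-230,106 5,-230,103
```

```text
228 346.219298245614 204.6315789473684 (np.int64(332), np.int64(359), np.int64(193), np.int64(216))
165 364.6121212121212 279.42424242424244 (np.int64(357), np.int64(371), np.int64(267), np.int64(288))
t 20.375 tip [   5.  -212.   163.5]
5,-216,148 [0.0, -0.4, -1.6]
5,-220,138 [0.1, -0.8, -2.6]
5,-226,124 [0.2, -1.4, -4.0]
5,-230,106 [0.2, -1.8, -5.8]
5,-230,103 [0.2, -1.8, -6.1]
```

Emit:
{"method": "servo_tool", "body": {"motion": [[1, 0, -0.5, -1, 0], [1, 0, -0.6, -1.6, 0], [1, 0.1, -0.8, -2.2, 0], [1, 0.1, -1, -2.7, 0], [1, 0.1, -1.2, -3.2, 0], [1, 0.1, -1.2, -3.2, 0]]}}

```text
time_s: 21.12
ee_pos: [0.5129, -0.1313, 0.3101]
eef_rot: [-3.139, -0.456, 0.11]
force: [1.3, -0.7, 3.2]
grip_width: 0.0006
grip_force: 1.1
```

Emit:
{"method": "servo_tool", "body": {"motion": [[1, 0, -0.2, -0.4, 0], [1, 0, -0.2, -0.8, 0], [1, 0, -0.4, -1.2, 0], [1, 0, -0.4, -1.6, 0], [1, 0, -0.5, -2, 0], [1, 0, -0.6, -2.4, 0], [1, 0, -0.6, -2.7, 0], [1, 0, -0.6, -2.7, 0]]}}

```text
time_s: 22.12
ee_pos: [0.5127, -0.1371, 0.2829]
eef_rot: [-3.139, -0.455, 0.11]
force: [0.3, 0.3, 0.6]
grip_width: 0.0005
grip_force: 0.0
```

```bash
python3 red.py r4; python3 g.py
```

```text
152 349.6513157894737 220.05921052631578 (np.int64(336), np.int64(363), np.int64(214), np.int64(226))
92 365.44565217391306 311.9782608695652 (np.int64(360), np.int64(370), np.int64(304), np.int64(317))
t 22.225 tip [   4.  -230.   104.5]
```

Emit:
{"method": "servo_tool", "body": {"motion": [[1, 0, 0, -0.2, 0], [1, 0, 0, -0.3, 0], [1, 0, 0, -0.3, 0]]}}

```text
time_s: 22.6
ee_pos: [0.5129, -0.1372, 0.2809]
eef_rot: [-3.139, -0.456, 0.111]
force: [-2.4, -0.3, 7.5]
grip_width: 0.0006
grip_force: 3.6
```

Emit:
{"method": "servo_tool", "body": {"motion": [[1, 0, 0, 3, 0], [1, -2, 0, 8, 0], [1, -6, 0, 14, 0], [1, -10, 0, 18, 0], [1, -12, 0, 20, 0], [1, -12, 0, 20, 0], [1, -12, 0, 20, 0], [1, -12, 0, 20, 0]]}}

```text
time_s: 23.6
ee_pos: [0.3934, -0.1371, 0.4789]
eef_rot: [-3.137, -0.453, 0.11]
force: [0.1, -1.4, 0.2]
grip_width: 0.0005
grip_force: 0.0
```

```bash
python3 red.py r5; python3 - <<'E'
from h import *
c,o=snap('wrist','w6');a=cv2.resize(c['image'][:,:,::-1],(400,300))
b=cv2.imread('pics/r5s.png')[175:335,180:393];b=cv2.resize(b,(400,300),interpolation=cv2.INTER_CUBIC)
e=cv2.imread('pics/r5d.png')[160:330,285:445];e=cv2.resize(e,(400,425),interpolation=cv2.INTER_CUBIC)
z=np.zeros((600,800,3),np.uint8);z[:300,:400]=a;z[300:,:400]=b;z[:425,400:]=e;cv2.imwrite('pics/m6.png',z)
E
```

```text
161 350.2049689440994 219.62111801242236 (np.int64(336), np.int64(363), np.int64(214), np.int64(226))
366 362.8224043715847 299.23224043715845 (np.int64(356), np.int64(370), np.int64(281), np.int64(317))
```

View pics/m6.png

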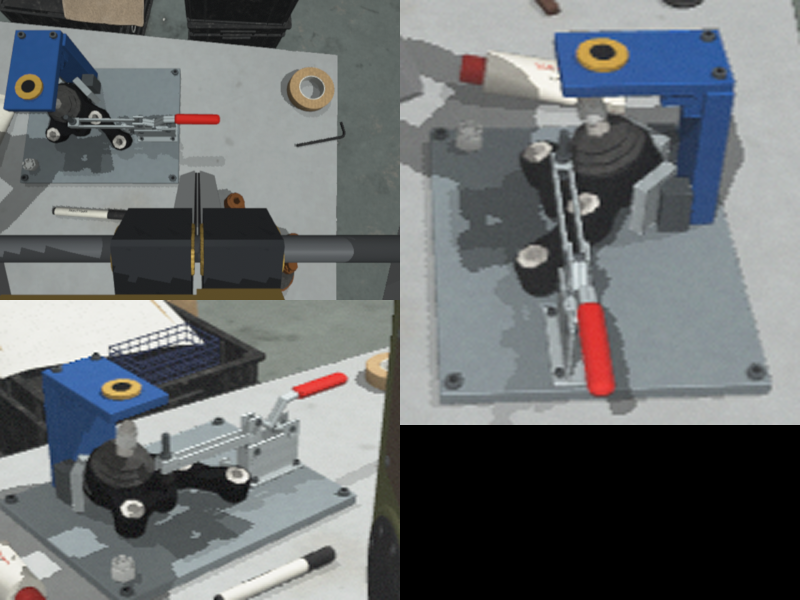

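```bash
python3 ck.py side0 338 262.6 341 220.8; python3 ck.py side0 317.3 262.3 325 220.9; python3 ck.py scene0 305.3 271.9 250.5 285.9
```

```text
[-26.3 -75.8  42. ]
[-10.1  46.3  42. ]
joint fix [-3.11718081 -2.842067    2.39505559] [-0.11124775 -0.83869548  0.11124775  0.83869534]
tip [-115.07181042 -216.64186982  300.53585925]
[-64.7 -73.4  42. ]
[-42.5  47.2  42. ]
joint fix [-37.95302442  -1.98920319   2.3450098 ] [-0.19866653 -1.07998107  0.19866653  1.07998107]
tip [-115.07181042 -216.64186982  300.53585925]
[-35.7 -62.5  42. ]
[-9.7 48.5 42. ]
joint fix [-6.49310904  3.40117954  2.29707084] [-1.23474889 -5.27680811  1.23474889  5.27680811]
tip [-115.07181042 -216.64186982  300.53585925]
```

```bash
cat > ctr.py <<'E'
import io,contextlib
with contextlib.redirect_stdout(io.StringIO()): exec(open('fit.py').read())
def cen(f,u,v,r):
    g=cv2.cvtColor(cv2.imread(f'pics/{f}.png'),cv2.COLOR_BGR2GRAY).astype(float)
    u,v=int(round(u)),int(round(v));q=g[v-r:v+r+1,u-r:u+r+1]>105
    n,l,st,c=cv2.connectedComponentsWithStats(cv2.morphologyEx(q.astype(np.uint8),cv2.MORPH_CLOSE,np.ones((3,3))))
    k=min(range(1,n),key=lambda i:np.hypot(*(c[i]-r))-st[i,4]*.05);return np.array([u-r,v-r])+c[k],st[k,4]
src=np.array([[-33,70,0],[39,-32,0]])
for f,a,b,r in[('side0',(317.3,262.3),(325,220.9),7),('r5d',(338,262.6),(341,220.8),7),('scene0',(319,276),(260,293),6),('r5s',(306.7,270),(250.3,286.5),6),('w1',(435,262),(232,225),24),('w3',(487,301),(206,270),32),('w5',(487,303),(205,271),32),('w6',(195,228),(88,216),14)]:
    w=load(f);P=[]
    for u in(a,b):
        c,n=cen(f,*u,r);P.append(toF(onz(w,c,.041)*1e3));print(f,np.round(c,1),n,np.round(P[-1][:2],1))
    p=LS(lambda p:(tf(p,src)-np.array(P))[:,:2].ravel(),[0,0,2.4]).x;print('   joint',np.round(p,3))
E
python3 ctr.py
```

```text
side0 [315.8 260.3] 139 [-67.1 -66.8]
side0 [324.1 218.4] 136 [-43.8  56.6]
   joint [-39.732   5.992   2.34 ]
r5d [337. 262.] 91 [-27.8 -73.1]
r5d [341.6 219.3] 123 [-8.3 52.3]
   joint [-2.692  1.145  2.372]
scene0 [319.2 274.8] 123 [-60.3 -77.1]
scene0 [259.9 292.3] 122 [-38.1  47.2]
   joint [-33.568  -3.73    2.349]
r5s [307.5 268.1] 116 [-25.7 -76.2]
r5s [250. 286.] 107 [-8.  48.6]
   joint [-1.66  -2.029  2.386]
w1 [435.4 265.1] 1361 [-67.5 -74.4]
w1 [231.1 224.8] 1127 [-42.7  48.9]
   joint [-39.253  -1.851   2.329]
w3 [489.4 305. ] 2389 [-28.1 -76.3]
w3 [206.3 269.6] 2023 [-12.5  48.8]
   joint [-5.322 -1.712  2.403]
w5 [488.2 307.4] 2560 [-28.7 -75.7]
w5 [204.9 270.2] 2035 [-12.4  48.8]
   joint [-5.464 -1.518  2.397]
w6 [191.  227.1] 271 [-26.9 -73.7]
w6 [ 84. 213.] 230 [-10.3  50.3]
   joint [-3.481  0.187  2.394]
```

```bash
sed -i 's/>105/>T/; s/,8)\]/)]/' ctr.py; sed -i 's/^src=/T=178\nsrc=/' ctr.py; python3 ctr.py; python3 - <<'E'
import cv2,numpy as np
z=np.zeros((600,800),np.uint8)
for i,(f,(u,v)) in enumerate([('w3',(487,301)),('w5',(487,303)),('w4',(312,231))]):
    g=cv2.imread(f'pics/{f}.png',0)[v-1:v+1,u-40:u+40];print(f,g[0][::3])
E
```

```text
side0 [313.9 263.9] 19 [-71.1 -76.6]
side0 [324.3 220.8] 40 [-43.8  48.8]
   joint [-41.441  -3.27    2.313]
r5d [335.3 264.3] 18 [-31.6 -79. ]
r5d [341.7 219.6] 18 [-8.3 51.3]
   joint [-4.326 -2.677  2.35 ]
scene0 [318.1 276.4] 43 [-63.6 -71.5]
scene0 [259.9 293. ] 75 [-39.9  48.6]
   joint [-35.929  -0.502   2.333]
r5s [306.  268.3] 49 [-24.5 -73.4]
r5s [248.2 285. ] 45 [-2.9 49.1]
   joint [ 1.911 -0.923  2.352]
w1 [433.6 261. ] 856 [-65.  -73.5]
w1 [231.4 224.6] 830 [-42.6  48.7]
   joint [-38.15   -1.23    2.345]
w3 [485.8 301.3] 1712 [-26.5 -74.8]
w3 [202.4 254.3] 608 [-5.7 50.9]
   joint [-0.609 -0.564  2.362]
w5 [485.8 302.1] 1730 [-26.4 -74.8]
w5 [200.3 254.7] 590 [-5.5 51.2]
   joint [-0.449 -0.393  2.362]
w6 [196.6 231.4] 30 [-31.9 -80.4]
w6 [ 92. 214.] 1 [-11.5  41. ]
   joint [-6.219 -8.317  2.36 ]
w3 [ 27  35  32  42 237 235 230 229 230 154 102 106 100  93  92  92  92  90
 118 235 237 242 243  37  55 193 182]
w5 [ 28  37  30  52 239 237 232 227 229 125 104 101  96  92  92  92  92  91
  96 235 238 244 246  37  55 194 192]
w4 [ 82  37  33  35  88 235 230 224 226 164  95  88  95 104 102 103 102  96
 183 237 240 244 229  37  37  62 193]
```

```bash
python3 - <<'E'
import cv2,numpy as np
for p,q,pts in[('d5','r5d',[(338,263),(341,221),(310,213)]),('s5','r5s',[(307,269),(250,286),(246,317)]),('side0','r5d',[(310,213)]),('r1d','r5d',[(338,263),(341,221)]),('r1s','r5s',[(307,269),(250,286)])]:
    A=cv2.imread(f'pics/{p}.png',0);B=cv2.imread(f'pics/{q}.png',0)
    for u,v in pts:
        r=7;t=cv2.resize(A[v-r:v+r+1,u-r:u+r+1],None,fx=4,fy=4,interpolation=2);s=cv2.resize(B[v-r-4:v+r+5,u-r-4:u+r+5],None,fx=4,fy=4,interpolation=2)
        m=cv2.matchTemplate(s,t,cv2.TM_CCOEFF_NORMED);_,mx,_,l=cv2.minMaxLoc(m);print(p,q,(u,v),(np.array(l)-16)/4,round(mx,2))
E
```

```text
d5 r5d (338, 263) [0. 0.] 0.96
d5 r5d (341, 221) [-3.25  3.  ] 0.59
d5 r5d (310, 213) [-4. -4.] 0.17
s5 r5s (307, 269) [0.   0.25] 0.95
s5 r5s (250, 286) [0.   0.25] 0.95
s5 r5s (246, 317) [0. 0.] 0.92
side0 r5d (310, 213) [0.25 0.  ] 0.93
r1d r5d (338, 263) [0.25 0.  ] 0.96
r1d r5d (341, 221) [ 0.5  -0.25] 0.62
r1s r5s (307, 269) [-0.25  0.  ] 0.98
r1s r5s (250, 286) [-0.5  -0.25] 0.92
```

The joint did not shift while the clamp closed, and the nut has not moved. The handle is locked and the tool is clear, so I'm handing in.

```bash
python3 -c "
from station import ctrl
print(ctrl.hand_in())"
```

```text
the job is handed in; nothing more can be done
None
```

I slid the ball joint home against the V stop and dowel, which stopped it firmly at 12–15 N on the web and about 11 N on the eye. I then swung the clamp over, the handle reads locked at about 2.72 rad, and I handed the job in at about 24 s; the cameras read the joint 1–3 mm short of the stated home, which I put down to calibration error.

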